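# Stow the pepper grinder before the shelf folds away

### The job

Get the shelf ready to fold up: take the glass pepper grinder out of the pulled-out tray and hang it by its neck in the L-shaped slot of the steel bridge, in from the open mouth and then sideways to the closed end of the slot, and let go so that its twist top rests on the plate. Then push the empty tray fully home into the drawer unit. Leave the other things where they are.

Things in the scene. Friction and masses are not known exactly. Their poses are not given: they have to be found in the camera images.
- grinder_center (a point): Pepper grinder, loose, upright in the tray at the start, 171 mm tall, about 0.3 kg. This point is on its axis half-way up (85.5 mm above the base), z up the axis. Its dark wooden twist top, a plain cylinder 48 mm across and 55 mm high (30.5 to 85.5 mm above this point; a 4 mm steel button on it), does not turn and can be gripped from above.
- grinder: The same grinder; origin at the centre of its base, z up. From the base: glass body 60 mm across, 90 mm high; steel neck 22 mm across, 26 mm high; wooden top 48 mm across, 55 mm high.
- rack: The bridge: fixed, dark steel; level plate 170 x 200 mm, 6 mm thick, top face 150 mm above the table, on two side panels 192 mm apart inside, open in front and behind. Origin on the table; x from its front to its back, y to its left; the plate spans x -105 to 65, y -100 to 100 mm. The L-shaped slot in it is 32 mm wide; nothing stands above the plate.
- slot_mouth (a point): Middle of the slot's open mouth in the plate's front edge, at its top face: (-105, -40, 150) mm in the bridge's frame and with its axes. From here the slot runs straight along +x. The grinder's neck passes along it, wooden top above the plate, glass body below; neither of those fits through.
- slot_corner (a point): Where the slot turns at right angles, its centre lines crossing, at the plate's top face: (0, -40, 150) mm in the bridge's frame. The far wall is 16 mm farther on in x. From here the side branch runs along +y.
- slot_end (a point): Where the grinder's axis belongs: on the centre line of the side branch by its closed end, at the plate's top face: (0, 40, 150) mm in the bridge's frame and with its axes. The end wall is 16 mm farther on in y.
- tray (a joint): How far the tray is pulled out, in m: 0 fully home, up to 0.14. It slides with 1.5 N friction and stays where it is left.
- tray_front (a point): Middle of the front edge of the tray's finger lip, 88 mm above the table; moves with the tray. x points into the unit (the way to push), z up. The lip (70 mm wide, 8 mm high) stands 12 mm out from the tray's front panel (186 mm wide, 52 to 96 mm above the table). Tray: open on top, inner floor 56 mm above the table, walls 36 mm high.
- unit: Drawer unit: fixed, grey plastic, 180 mm deep (x), 190 mm wide (y), 100 mm high; origin on the table under the middle of its front face, x from front to back, z up. Its upper compartment holds the white sliding tray; the lower drawer front is a fixed panel.
- cup: Bystander: stainless steel cup, 72 mm across, 85 mm high; origin under its base.
- jar: Bystander: amber glass jar, 64 mm across, 110 mm high; origin under its base. Cup, jar and mug stand between the bridge and the drawer unit.
- dish: Bystander: ceramic sauce dish, 84 mm across, 24 mm high, on top of the drawer unit; origin under its base.
- spoon: Bystander: wooden spoon, 240 mm long, lying on the table; origin at its middle.
- mug: Bystander: ceramic mug, 80 mm across, 90 mm high; origin under its base.
- sauce_bottle: Bystander: bottle, 56 mm across, 160 mm high; origin under its base.

How it is judged:
By the outcome, as a careful person would: the job done as asked, in the order asked, and still so for the second after the job is handed in, with the robot touching nothing.
It also fails if it takes over 67 s, if anything falls off the work surface, if the arm or the gripper's body presses on something with over 40 N, if the wrist force passes 120 N, or if a joint passes its speed limit or range.

### The arm

A 6-joint arm with a two-finger parallel gripper is mounted at the origin on the work surface. World frame = base frame: x ahead of the robot, y to its left, z up, the work surface at z = 0. Lengths are in mm, angles in rad, forces in N, time in s.
With the tool pointing down it reaches from about 325 to 1000 mm from the base axis. Payload 5.1 kg.
Tool frame: the origin (TCP) lies between the finger pads; the fingertips stand 17 mm ahead of it and the grasp point (between the pads) lies 2 mm behind it; z points along the fingers, y is the direction in which the jaws open and shut (so a half turn about z gives the same grasp; the last joint's range is limited). The gripper opens to 85 mm and grips with 20 to 120 N. Pads are 22 mm wide; open, the fingers measure 114 mm over their backs; the gripper's body (76 mm by 85 mm) begins 54 mm behind the grasp point. The pads swing forward as they close: fully open they stand 13 mm farther back than shut.
Start: joints at [1.109, 0.124, 1.65, -0, 1.367, -0.083], TCP at [240.393, 603.901, 248.322] pointing down, gripper open.
Joint ranges: [-2.61, 2.61], [-1.02, 2.33], [0.03, 2.71], [-1.35, 4.49], [0.32, 2.68], [-2.91, 2.91]. Speed limits (rad/s): [2.57, 2.57, 3.14, 3.14, 3.14, 3.14].

### API

Orientations are given as [roll, pitch, yaw] about the fixed x, y, z axes, in that order (R = Rz(yaw) Ry(pitch) Rx(roll)).
In Python, from rig import ctrl, vision gives the robot as it stands.
- The arm moves only by the tool drive_tool, never from a script. Its argument "increments" is a list of rows, each an object with "dp": the shift along the tool's x, y, z each as a share of 10 cm, from -1 to 1, a list of three; "rot": the turn, a rotation vector about the tool's x, y, z each as a share of 30 degrees, from -1 to 1, a list of three; "jaw": the opening, from 0 (shut) to 1 (fully open). A call has exactly 8 rows; each row is the pose to reach, as a shift and turn from the pose commanded when the call began, along the tool's axes at that moment; what a row does not reach only later rows make up. A row lasts 1/12 s, in which the tool goes at most 41.7 mm and 7.16 degrees, less where a joint would pass 70% of its speed; a pose out of reach is approached as far as the arm can. A call with a number of a shift or a turn outside -1 to 1 is refused whole. A call with a gripper value outside its range is refused whole. The fingers move at their own pace and stop on an object; "grip_force" is the grip in N (left out, the last holds). Time passes only in rows, so rows that repeat a pose let the fingers close, or fill a call up. It gives the time, the measured TCP pose, the force and the opening at its end, in the units of the state.
- ctrl.get_state(): the state, without advancing time (a new reading comes with each control period).
- vision.capture(name): name is "scene" or "side" or "wrist"; returns the picture (480x640x3 uint8, red, green, blue); there is no depth.
- vision.calibration(name): a dict with "fx", "fy", "cx", "cy" (pixels), "position" and "rotation" of the camera in the world; the wrist camera has in their place "T_tool_cam" (4x4, takes a point from camera to tool coordinates, whose origin is the TCP and whose axes are the flange's). Camera axes: x right, y down, z forward; pixel columns grow to the right and rows downward; lengths in mm; the calibration is good to about 2 mm. A picture is of the moment at which its call begins: read the wrist's pose just before it. calibration takes no time and is no camera call.
- ctrl.hand_in(): hands the job in, once; it reports no verdict.
The state is a dict: "time_s": time; "qpos": joint angles; "qd": joint speeds; "joint_torque": joint torques, N m; "ee_pos": TCP position; "orientation": TCP orientation; "contact_force": force on the tool from outside, world axes, zero at the start; "ft_torque": the same for the moment, N m; "width": finger opening in mm.
Only numpy, scipy, OpenCV 4.12 (cv2) and the standard library are available. Lean on these libraries where they do the work, as an engineer would, in place of code of your own. Each camera call takes 0.05 s, during which the arm holds its last target.

## Working session

There is one attempt and no reset: what is moved stays moved. The work goes in short steps, Python scripts to look and compute and a tool call to move; the robot and the scene stay as the last step left them, time stands still between calls to the robot, and variables do not carry over. Pictures are saved under pics/ and viewed, and the job is handed in when it is done.

Besides the shell and the picture viewer there is one more tool, called after "Call:" as name([rows], argument=value, ...), one row to a line, values as JSON. drive_tool: Moves the arm, as the interface text tells. Its arguments: {"type":"object","properties":{"increments":{"type":"array"},"grip_force":{"type":"number"}},"required":["increments"]}

```bash
ls; mkdir -p pics
python3 - <<'E'
from rig import ctrl, vision
import cv2
print(ctrl.get_state())
for n in ["scene","side","wrist"]:
    im=vision.capture(n); cv2.imwrite(f"pics/{n}0.png",im[:,:,::-1]); print(n,vision.calibration(n))
E
```

```text
pics
{'time_s': 0.0, 'qpos': array([ 1.10939888e+00,  1.24508038e-01,  1.65168280e+00, -2.65453581e-06,
        1.36748374e+00, -8.26037239e-02]), 'qd': array([ 0.00052578, -0.00024103,  0.00127886, -0.00133091,  0.00069573,
       -0.00043244]), 'joint_torque': array([ 7.77234563e-04, -4.23596871e+01, -3.65462780e+01, -2.96510916e-05,
        6.63799408e-03, -2.65633723e-06]), 'ee_pos': array([240.14293931, 603.39376094, 247.04587598]), 'orientation': array([-3.13951761e+00, -1.69189266e-04,  2.76279930e+00]), 'contact_force': array([-0.18586755,  0.28323529,  0.10868965]), 'ft_torque': array([-0.0363091 , -0.00508619,  0.01109562]), 'width': 85.37542545838556}
scene {'fx': 454.2668181379246, 'fy': 454.2668181379246, 'cx': 316.96880273111503, 'cy': 237.05022120990375, 'position': array([1222.93486241,  -31.21135471, 1026.0048767 ]), 'rotation': array([-2.5163256 , -0.01623529,  1.54172362])}
side {'fx': 532.3190718256536, 'fy': 532.3190718256536, 'cx': 322.5203004211562, 'cy': 233.73763675626952, 'position': array([ 386.06887801,  742.59451049, 1031.14811587]), 'rotation': array([-2.46362212, -0.01610208, -2.83249583])}
wrist {'fx': 428.35487260815825, 'fy': 428.35487260815825, 'cx': 318.0883756235646, 'cy': 237.32810870655877, 'T_tool_cam': array([[ 4.77693484e-04, -9.61009054e-01, -2.76516491e-01,
         6.89771002e+01],
       [ 9.99999886e-01,  4.58313495e-04,  1.34711718e-04,
         1.15089248e+00],
       [-2.72794166e-06, -2.76516523e-01,  9.61009164e-01,
        -1.24778685e+02],
       [ 0.00000000e+00,  0.00000000e+00,  0.00000000e+00,
         1.00000000e+00]])}
```

View pics/scene0.png

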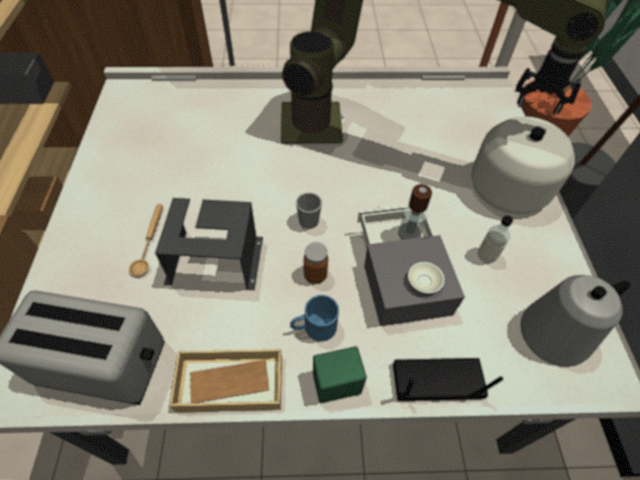

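View pics/side0.png

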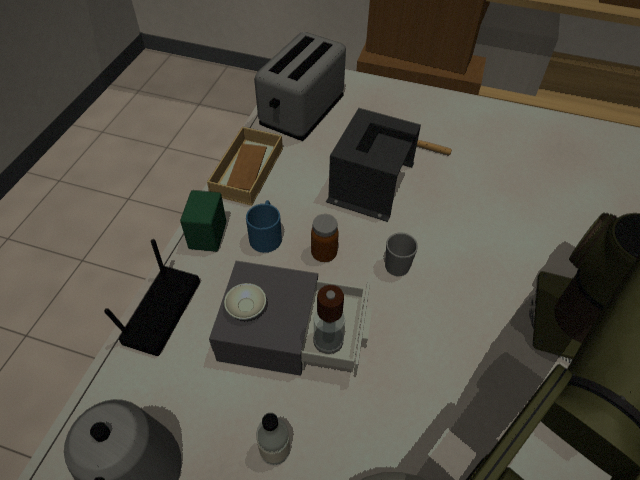

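View pics/wrist0.png

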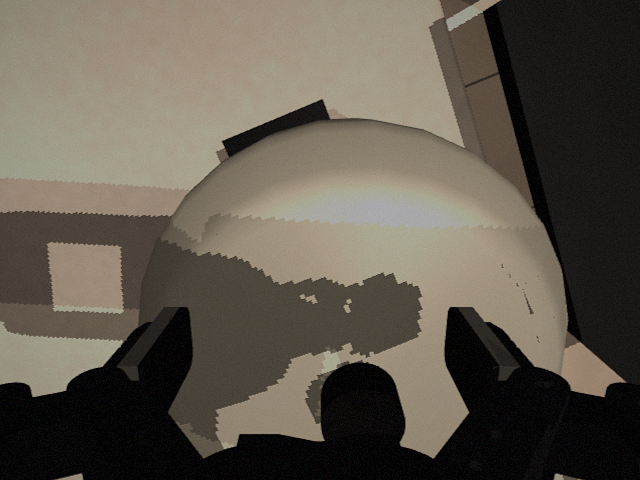

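```bash
cat > h.py <<'E'
import numpy as np, cv2
from scipy.spatial.transform import Rotation as R
from rig import ctrl, vision
def cam(n, st=None):
    c=vision.calibration(n)
    K=np.array([[c['fx'],0,c['cx']],[0,c['fy'],c['cy']],[0,0,1]])
    if n=='wrist':
        st=st or ctrl.get_state()
        T=np.eye(4);T[:3,:3]=R.from_euler('xyz',st['orientation']).as_matrix();T[:3,3]=st['ee_pos']
        M=T@c['T_tool_cam'];return K,M[:3,:3],M[:3,3]
    return K,R.from_euler('xyz',c['rotation']).as_matrix(),np.array(c['position'])
def plane(C,uv,z):
    K,Rm,p=C; d=Rm@np.linalg.inv(K)@np.array([uv[0],uv[1],1.]); return p+d*(z-p[2])/d[2]
def proj(C,X):
    K,Rm,p=C; q=K@(Rm.T@(np.array(X)-p)); return q[:2]/q[2]
def tri(C1,u1,C2,u2):
    A=[];b=[]
    S=np.zeros((3,3));v=np.zeros(3)
    for (K,Rm,p),u in((C1,u1),(C2,u2)):
        d=Rm@np.linalg.inv(K)@np.array([u[0],u[1],1.]);d/=np.linalg.norm(d);P=np.eye(3)-np.outer(d,d);S+=P;v+=P@p
    return np.linalg.solve(S,v)
E
python3 - <<'E'
from h import *
C=cam('scene');print(proj(C,[0,0,0]))
a=cv2.imread('pics/scene0.png');b=cv2.imread('pics/side0.png')
def crop(im,x,y,w,h,s,n):
    cv2.imwrite(n,cv2.resize(im[y:y+h,x:x+w],None,fx=s,fy=s,interpolation=cv2.INTER_CUBIC))
crop(a,150,180,130,120,5,'pics/c1.png')   
crop(a,340,170,130,150,4,'pics/c2.png')
crop(b,320,100,110,120,5,'pics/c3.png')
crop(b,200,250,180,130,4,'pics/c4.png')
E
```

```text
[310.80322697 122.15464123]
```

View pics/c1.png

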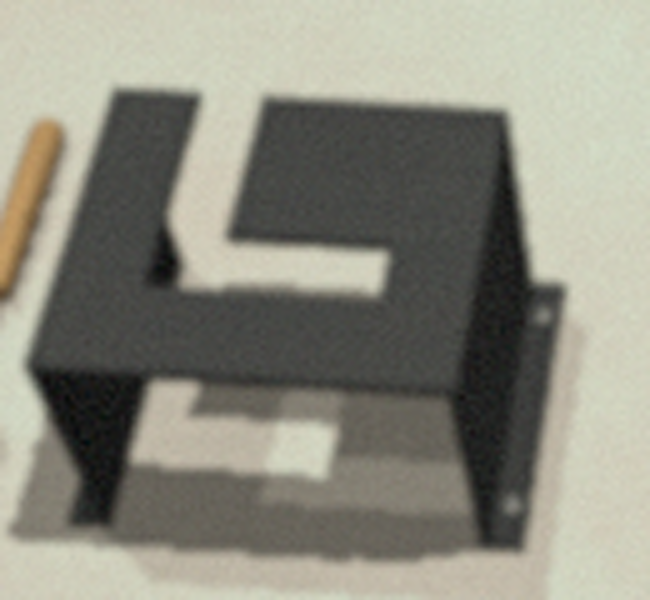

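View pics/c2.png

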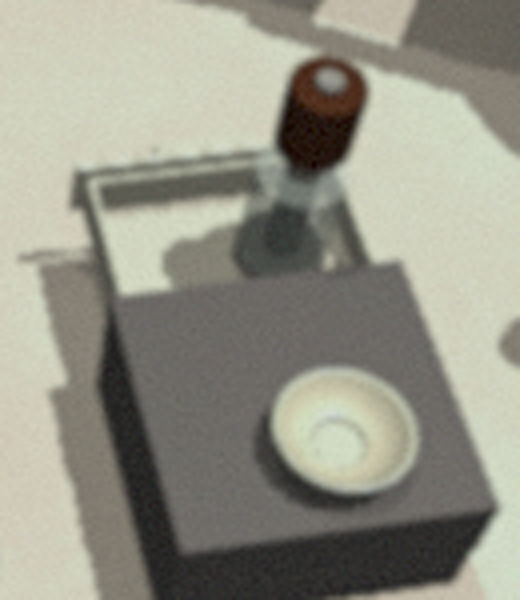

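View pics/c3.png

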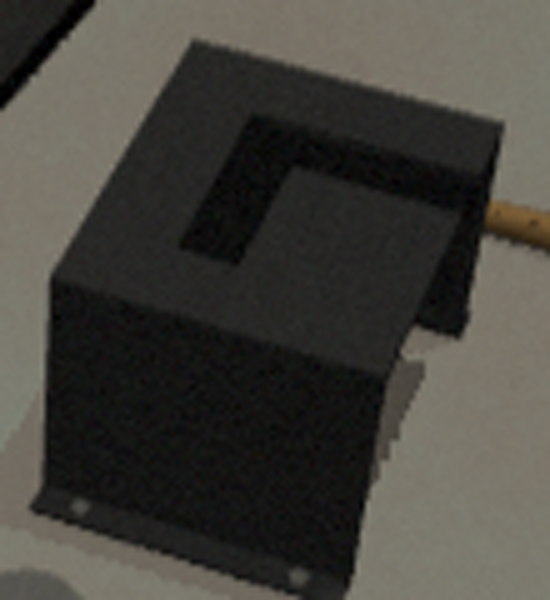

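View pics/c4.png

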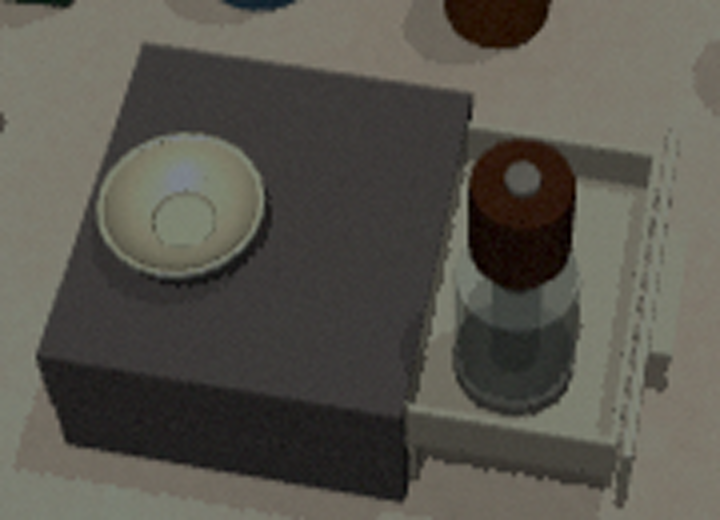

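```bash
cat > m.py <<'E'
from h import *
C=cam('scene');D=cam('side')
def fit(loc,obs):
    loc=np.array(loc,float);obs=np.array(obs)[:,:2]
    a=loc-loc.mean(0);b=obs-obs.mean(0)
    th=np.arctan2((a[:,0]*b[:,1]-a[:,1]*b[:,0]).sum(),(a*b).sum())
    r=np.array([[np.cos(th),-np.sin(th)],[np.sin(th),np.cos(th)]])
    t=obs.mean(0)-r@loc.mean(0)
    return th,t,(obs-(loc@r.T+t)).round(1)
s=lambda u,sc,o:(u[0]/sc+o[0],u[1]/sc+o[1])
P=lambda L,CC,sc,o,z:[plane(CC,s(u,sc,o),z) for u in L]
rl=[(-105,-100),(-105,100),(65,100),(65,-100)]
a=P([(112,92),(505,114),(457,382),(32,362)],C,5,(150,180),150)
b=P([(503,123),(385,375),(52,278),(195,40)],D,5,(320,100),150)
print('rack scene',*fit(rl,a)); print('rack side',*fit(rl,b)); print('avg',*fit(rl,(np.array(a)+b)/2))
ul=[(0,-95),(0,95),(180,95),(180,-95)]
a=P([(115,298),(400,263),(496,510),(182,553)],C,4,(340,170),100)
b=P([(472,95),(410,415),(38,356),(143,44)],D,4,(200,250),100)
print('unit',*fit(ul,a)); print('unit side',*fit(ul,b));print('avg',*fit(ul,(np.array(a)+b)/2))
g1=s((331,80),4,(340,170));g2=s((522,178),4,(200,250))
print('button',tri(C,g1,D,g2),plane(C,g1,230),plane(D,g2,230))
# slot pts
sl=[(-105,-56),(-105,-24),(-16,56),(16,56)]
print('slot',*fit(sl,P([(200,94),(263,100),(390,250),(382,298)],C,5,(150,180),150)))
E
python3 m.py
```

```text
rack scene -0.07853366724650644 [ 574.60182418 -267.63443831] [[ 2.8  0. ]
 [ 4.6 -1.3]
 [-4.2 -1. ]
 [-3.2  2.2]]
rack side -0.08473459404883216 [ 571.6206714  -268.31488775] [[ 0.9  0.5]
 [ 1.3 -1.3]
 [-0.8 -0.1]
 [-1.4  0.9]]
avg -0.08165859138257144 [ 573.1113037  -267.97515845] [[ 1.9  0.2]
 [ 3.  -1.3]
 [-2.5 -0.5]
 [-2.3  1.6]]
unit 0.12562370584669674 [567.2610649  222.95155543] [[ 1.   2.9]
 [ 1.1 -2.1]
 [-1.  -2.2]
 [-1.1  1.4]]
unit side 0.14465796155452482 [562.05787481 222.12568071] [[ 0.2  2.2]
 [-1.4 -1.6]
 [ 1.1 -0.9]
 [ 0.2  0.3]]
avg 0.13520834544797744 [564.65624997 222.5320483 ] [[ 0.6  2.5]
 [-0.2 -1.9]
 [ 0.  -1.5]
 [-0.5  0.9]]
button [515.22558424 250.85408089 228.69235525] [516.96866868 250.7554176  230.        ] [514.64503643 251.09527854 230.        ]
slot -0.07971858938104937 [ 576.62197536 -267.50179749] [[-0.6  0.1]
 [ 1.3  0.3]
 [ 1.5 -0.8]
 [-2.2  0.4]]
```

Call:
drive_tool([
  {"dp":[0,0,-0.3],"rot":[0,0,0],"jaw":1},
  {"dp":[0,0,-0.6],"rot":[0,0,-0.1],"jaw":1},
  {"dp":[-0.1,-0.05,-0.8],"rot":[0,0,-0.25],"jaw":1},
  {"dp":[-0.3,-0.15,-0.8],"rot":[0,0,-0.45],"jaw":1},
  {"dp":[-0.55,-0.3,-0.8],"rot":[0,0,-0.567],"jaw":1},
  {"dp":[-0.8,-0.45,-0.8],"rot":[0,0,-0.567],"jaw":1},
  {"dp":[-1,-0.55,-0.8],"rot":[0,0,-0.567],"jaw":1},
  {"dp":[-1,-0.55,-0.8],"rot":[0,0,-0.567],"jaw":1},
], grip_force=40)

```text
time_s: 0.82
ee_pos: [315.1, 513.3, 328.2]
orientation: [-3.14, 0.001, 3.056]
contact_force: [-0.5, 0.5, 0.3]
width: 85.3
```

Call:
drive_tool([
  {"dp":[-0.2,-0.2,0],"rot":[0,0,0],"jaw":1},
  {"dp":[-0.5,-0.5,0],"rot":[0,0,0],"jaw":1},
  {"dp":[-0.8,-0.8,0],"rot":[0,0,0],"jaw":1},
  {"dp":[-0.95,-1,0],"rot":[0,0,0],"jaw":1},
  {"dp":[-0.95,-1,0],"rot":[0,0,0],"jaw":1},
  {"dp":[-0.95,-1,0],"rot":[0,0,0],"jaw":1},
  {"dp":[-0.95,-1,0],"rot":[0,0,0],"jaw":1},
  {"dp":[-0.95,-1,0],"rot":[0,0,0],"jaw":1},
])

```text
time_s: 1.48
ee_pos: [398.7, 409.4, 328.2]
orientation: [3.141, -0.0, 3.061]
contact_force: [0.0, 0.1, 0.2]
width: 85.3
```

Call:
drive_tool([
  {"dp":[-0.2,-0.2,0],"rot":[0,0,0],"jaw":1},
  {"dp":[-0.5,-0.5,0],"rot":[0,0,0],"jaw":1},
  {"dp":[-0.8,-0.8,0],"rot":[0,0,0],"jaw":1},
  {"dp":[-0.95,-1,0],"rot":[0,0,0],"jaw":1},
  {"dp":[-0.95,-1,0],"rot":[0,0,0],"jaw":1},
  {"dp":[-0.95,-1,0],"rot":[0,0,0],"jaw":1},
  {"dp":[-0.95,-1,0],"rot":[0,0,0],"jaw":1},
  {"dp":[-0.95,-1,0],"rot":[0,0,0],"jaw":1},
])

```text
time_s: 2.15
ee_pos: [485.1, 302.4, 328.3]
orientation: [3.141, -0.0, 3.062]
contact_force: [-0.1, 0.8, -1.1]
width: 85.5
```

Run:
```python
from h import *
st=ctrl.get_state();print(st['ee_pos'],st['orientation'],st['time_s'])
W=cam('wrist',st);im=vision.capture('wrist')[:,:,::-1];cv2.imwrite('pics/w1.png',im)
print(proj(W,[515,251,230]))
```

```text
[485.10261913 302.38468716 328.30661007] [ 3.14124938e+00 -2.90698518e-04  3.06194061e+00] 2.15
[230.42410565 302.45878079]
```

View pics/w1.png

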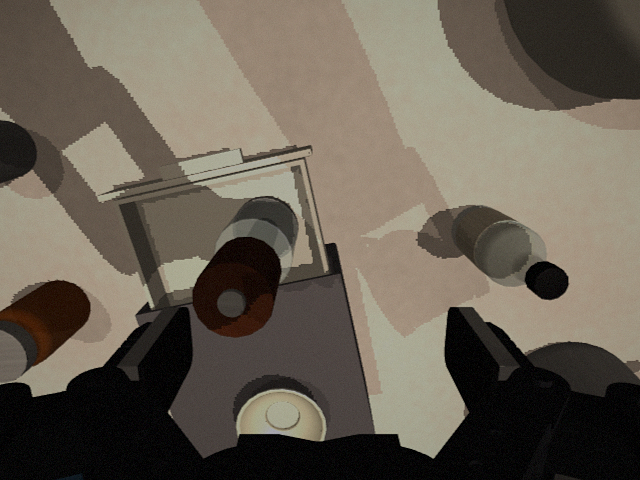

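Call:
drive_tool([
  {"dp":[-0.15,-0.2,0],"rot":[0,0,0],"jaw":1},
  {"dp":[-0.34,-0.49,0],"rot":[0,0,0],"jaw":1},
  {"dp":[-0.34,-0.49,0],"rot":[0,0,0],"jaw":1},
  {"dp":[-0.34,-0.49,0.1],"rot":[0,0,0],"jaw":1},
  {"dp":[-0.34,-0.49,0.3],"rot":[0,0,0],"jaw":1},
  {"dp":[-0.34,-0.49,0.5],"rot":[0,0,0],"jaw":1},
  {"dp":[-0.34,-0.49,0.6],"rot":[0,0,0],"jaw":1},
  {"dp":[-0.34,-0.49,0.6],"rot":[0,0,0],"jaw":1},
])

```text
time_s: 2.87
ee_pos: [513.6, 249.9, 264.2]
orientation: [-3.139, -0.006, 3.061]
contact_force: [-0.4, -0.5, -0.2]
width: 85.5
```

Call:
drive_tool([
  {"dp":[0,0,0.2],"rot":[0,0,0],"jaw":1},
  {"dp":[0,0,0.4],"rot":[0,0,0],"jaw":1},
  {"dp":[0,0,0.6],"rot":[0,0,0],"jaw":1},
  {"dp":[0,0,0.66],"rot":[0,0,0],"jaw":1},
  {"dp":[0,0,0.66],"rot":[0,0,0],"jaw":1},
  {"dp":[0,0,0.66],"rot":[0,0,0],"jaw":1},
  {"dp":[0,0,0.66],"rot":[0,0,0],"jaw":0.6},
  {"dp":[0,0,0.66],"rot":[0,0,0],"jaw":0.6},
])

```text
time_s: 3.53
ee_pos: [516.7, 249.8, 204.4]
orientation: [3.14, 0.003, 3.06]
contact_force: [0.5, 0.0, -0.6]
width: 64.0
```

Run:
```python
from h import *
st=ctrl.get_state();print(st['ee_pos'],st['orientation'],st['width'],st['contact_force'])
im=vision.capture('wrist')[:,:,::-1];cv2.imwrite('pics/w2.png',im)
```

```text
[516.73567178 249.80903234 204.38994383] [3.14023768e+00 2.90989954e-03 3.05989460e+00] 63.98180898182683 [ 0.45338608  0.04246982 -0.5695467 ]
```

View pics/w2.png

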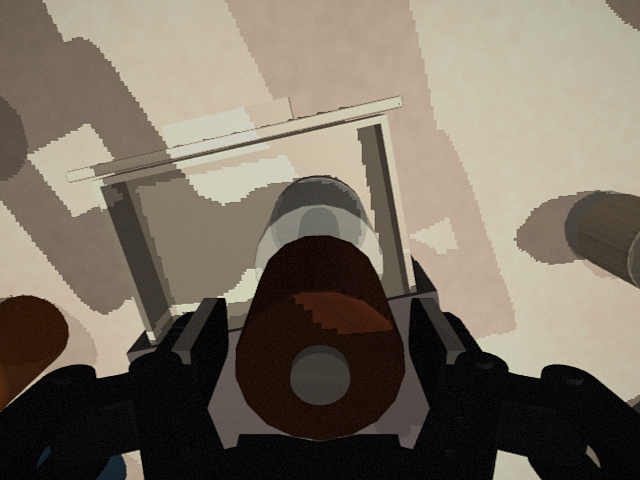

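Call:
drive_tool([
  {"dp":[0,0,0],"rot":[0,0,0],"jaw":0.45},
  {"dp":[0,0,0],"rot":[0,0,0],"jaw":0.3},
  {"dp":[0,0,0],"rot":[0,0,0],"jaw":0.2},
  {"dp":[0,0,0],"rot":[0,0,0],"jaw":0.2},
  {"dp":[0,0,0],"rot":[0,0,0],"jaw":0.2},
  {"dp":[0,0,0],"rot":[0,0,0],"jaw":0.2},
  {"dp":[0,0,0],"rot":[0,0,0],"jaw":0.2},
  {"dp":[0,0,0],"rot":[0,0,0],"jaw":0.2},
], grip_force=60)

```text
time_s: 4.25
ee_pos: [516.6, 249.7, 204.0]
orientation: [3.14, 0.002, 3.06]
contact_force: [-0.4, 0.8, 5.5]
width: 46.8
```

Call:
drive_tool([
  {"dp":[0,0,-0.05],"rot":[0,0,0],"jaw":0.2},
  {"dp":[0,0,-0.12],"rot":[0,0,0],"jaw":0.2},
  {"dp":[0,0,-0.25],"rot":[0,0,0],"jaw":0.2},
  {"dp":[0,0,-0.4],"rot":[0,0,0],"jaw":0.2},
  {"dp":[0,0,-0.6],"rot":[0,0,0],"jaw":0.2},
  {"dp":[0,0,-0.8],"rot":[0,0,0],"jaw":0.2},
  {"dp":[0,0,-0.95],"rot":[0,0,0],"jaw":0.2},
  {"dp":[0,0,-1],"rot":[0,0,0],"jaw":0.2},
])

```text
time_s: 4.92
ee_pos: [516.8, 249.7, 306.2]
orientation: [3.139, 0.005, 3.06]
contact_force: [1.3, -0.7, -3.2]
width: 47.1
```

Run:
```python
from h import *
st=ctrl.get_state();print(st['ee_pos'],st['orientation'],st['width'],st['contact_force'],st['time_s'])
im=vision.capture('side')[:,:,::-1];cv2.imwrite('pics/s3.png',im)
im=vision.capture('wrist')[:,:,::-1];cv2.imwrite('pics/w3.png',im)
```

```text
[516.79094197 249.65128456 306.19486856] [3.13948624 0.0045857  3.05961316] 47.09397695618184 [ 1.27279956 -0.67847419 -3.2015502 ] 4.9167
```

View pics/w3.png

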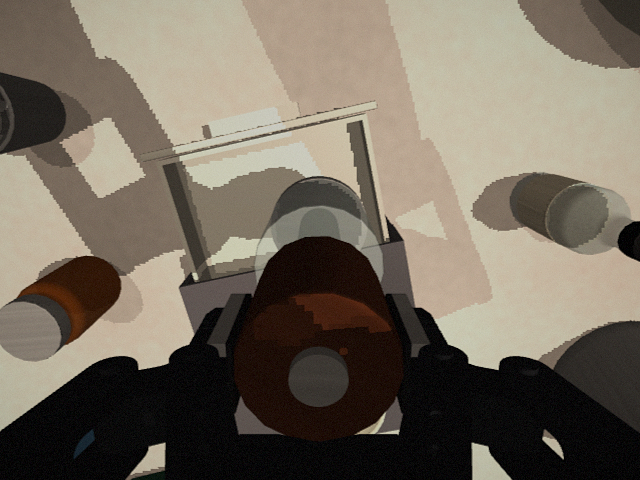

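View pics/s3.png

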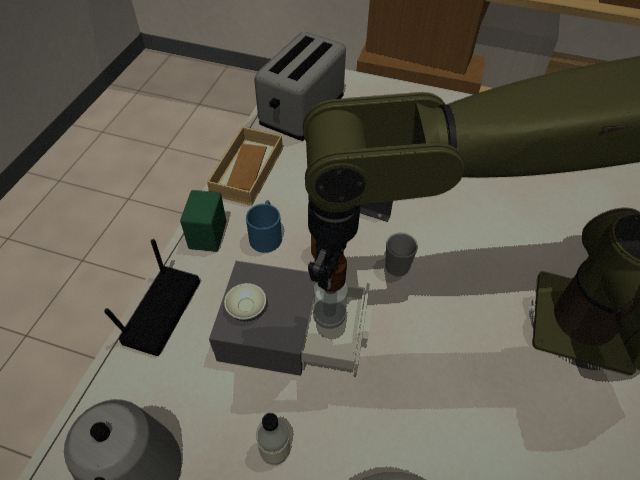

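Call:
drive_tool([
  {"dp":[0.05,-0.05,0],"rot":[0,0,0],"jaw":0.2},
  {"dp":[0.15,-0.15,0],"rot":[0,0,0],"jaw":0.2},
  {"dp":[0.25,-0.3,0],"rot":[0,0,0],"jaw":0.2},
  {"dp":[0.37,-0.45,0],"rot":[0,0,0],"jaw":0.2},
  {"dp":[0.48,-0.6,0],"rot":[0,0,0],"jaw":0.2},
  {"dp":[0.58,-0.73,0],"rot":[0,0,0],"jaw":0.2},
  {"dp":[0.68,-0.87,0],"rot":[0,0,0],"jaw":0.2},
  {"dp":[0.76,-1,0],"rot":[0,0,0],"jaw":0.2},
])

```text
time_s: 5.68
ee_pos: [429.9, 154.8, 300.1]
orientation: [-3.14, -0.004, 3.06]
contact_force: [0.5, -0.4, -3.5]
width: 46.8
```

Call:
drive_tool([
  {"dp":[0,-0.14,0],"rot":[0,0,0],"jaw":0.2},
  {"dp":[0,-0.28,0],"rot":[0,0,0],"jaw":0.2},
  {"dp":[0,-0.42,0],"rot":[0,0,0],"jaw":0.2},
  {"dp":[0,-0.56,0],"rot":[0,0,0],"jaw":0.2},
  {"dp":[0,-0.7,0],"rot":[0,0,0],"jaw":0.2},
  {"dp":[0,-0.8,0],"rot":[0,0,0],"jaw":0.2},
  {"dp":[0,-0.9,0],"rot":[0,0,0],"jaw":0.2},
  {"dp":[0,-1,0],"rot":[0,0,0],"jaw":0.2},
])

```text
time_s: 6.35
ee_pos: [423.1, 55.5, 301.3]
orientation: [-3.142, -0.002, 3.06]
contact_force: [-0.7, 0.1, -4.2]
width: 47.2
```

Call:
drive_tool([
  {"dp":[0,-0.14,0],"rot":[0,0,0],"jaw":0.2},
  {"dp":[0,-0.28,0],"rot":[0,0,0],"jaw":0.2},
  {"dp":[0,-0.42,0],"rot":[0,0,0],"jaw":0.2},
  {"dp":[0,-0.56,0],"rot":[0,0,0],"jaw":0.2},
  {"dp":[0,-0.7,0],"rot":[0,0,0],"jaw":0.2},
  {"dp":[0,-0.8,0],"rot":[0,0,0],"jaw":0.2},
  {"dp":[0,-0.9,0],"rot":[0,0,0],"jaw":0.2},
  {"dp":[0,-1,0],"rot":[0,0,0],"jaw":0.2},
])

```text
time_s: 7.02
ee_pos: [415.4, -44.1, 302.2]
orientation: [3.141, -0.0, 3.06]
contact_force: [1.1, -0.5, -3.5]
width: 46.5
```

Call:
drive_tool([
  {"dp":[0,-0.14,0],"rot":[0,0,0],"jaw":0.2},
  {"dp":[0,-0.28,0],"rot":[0,0,0],"jaw":0.2},
  {"dp":[0,-0.42,0],"rot":[0,0,0],"jaw":0.2},
  {"dp":[0,-0.56,0],"rot":[0,0,0],"jaw":0.2},
  {"dp":[0,-0.7,0],"rot":[0,0,0],"jaw":0.2},
  {"dp":[0,-0.8,0],"rot":[0,0,0],"jaw":0.2},
  {"dp":[0,-0.9,0],"rot":[0,0,0],"jaw":0.2},
  {"dp":[0,-1,0],"rot":[0,0,0],"jaw":0.2},
])

```text
time_s: 7.68
ee_pos: [407.3, -143.8, 302.3]
orientation: [3.141, -0.0, 3.06]
contact_force: [0.1, -0.2, -4.0]
width: 46.7
```

Call:
drive_tool([
  {"dp":[0,-0.14,0],"rot":[0,0,0],"jaw":0.2},
  {"dp":[0,-0.28,0],"rot":[0,0,0],"jaw":0.2},
  {"dp":[0,-0.42,0],"rot":[0,0,0],"jaw":0.2},
  {"dp":[0,-0.56,0],"rot":[0,0,0],"jaw":0.2},
  {"dp":[0,-0.7,0],"rot":[0,0,0],"jaw":0.2},
  {"dp":[0,-0.8,0],"rot":[0,0,0],"jaw":0.2},
  {"dp":[0,-0.9,0],"rot":[0,0,0],"jaw":0.2},
  {"dp":[0,-1,0],"rot":[0,0,0],"jaw":0.2},
])

```text
time_s: 8.35
ee_pos: [399.1, -243.5, 302.3]
orientation: [3.141, -0.0, 3.06]
contact_force: [0.7, 0.5, -3.4]
width: 47.0
```

Call:
drive_tool([
  {"dp":[0,-0.14,0],"rot":[0,0,0],"jaw":0.2},
  {"dp":[0,-0.26,0],"rot":[0,0,0],"jaw":0.2},
  {"dp":[0,-0.38,0],"rot":[0,0,0],"jaw":0.2},
  {"dp":[0,-0.46,0],"rot":[0,0,0],"jaw":0.2},
  {"dp":[0,-0.52,0],"rot":[0,0,0],"jaw":0.2},
  {"dp":[0,-0.52,0],"rot":[0,0,0],"jaw":0.2},
  {"dp":[0,-0.52,0],"rot":[0,0,0],"jaw":0.2},
  {"dp":[0,-0.52,0],"rot":[0,0,0],"jaw":0.2},
])

```text
time_s: 9.02
ee_pos: [395.0, -294.3, 302.3]
orientation: [3.141, 0.0, 3.06]
contact_force: [0.2, 0.2, -4.1]
width: 46.9
```

Run:
```python
from h import *
st=ctrl.get_state();print(st['ee_pos'],st['orientation'],st['width'],st['contact_force'],st['time_s'])
for n in ('wrist','side','scene'):
    im=vision.capture(n)[:,:,::-1];cv2.imwrite(f'pics/{n}4.png',im)
W=cam('wrist',st)
for p in [(-105,-56),(-105,-24),(-105,-100),(-105,100),(-16,56),(16,56),(16,-56)]:
    r=R.from_euler('z',-.081).as_matrix()@np.array([*p,150.])+[573.5,-268,0]; print(p,proj(W,r).round(1))
```

```text
[ 394.9764974  -294.30125215  302.29299428] [3.14118584e+00 5.40925798e-06 3.05994062e+00] 46.90750582018253 [ 0.17732749  0.21800276 -4.07272299] 9.0167
(-105, -56) [295.4 318.1]
(-105, -24) [340.3 318. ]
(-105, -100) [233.5 318.1]
(-105, 100) [514.6 318. ]
(-16, 56) [442.7 423.2]
(16, 56) [439.4 457.3]
(16, -56) [297.6 457.3]
```

View pics/wrist4.png

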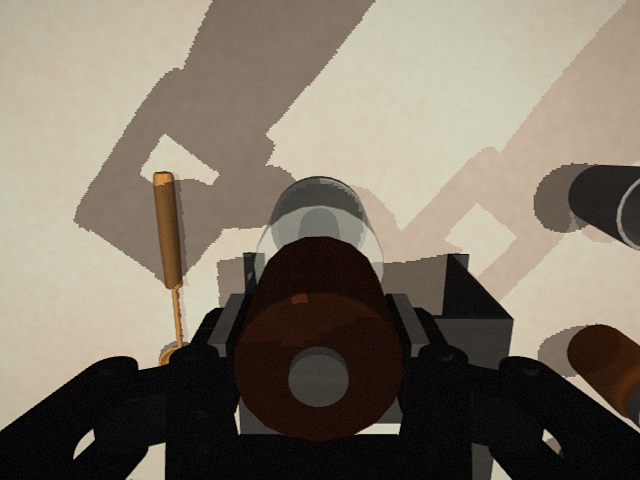

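View pics/side4.png

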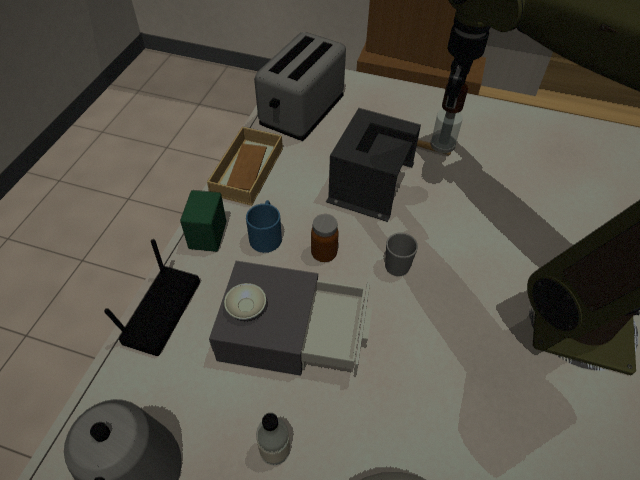

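Call:
drive_tool([
  {"dp":[0,0,0.12],"rot":[0,0,0],"jaw":0.2},
  {"dp":[0,0,0.26],"rot":[0,0,0],"jaw":0.2},
  {"dp":[0,0,0.4],"rot":[0,0,0],"jaw":0.2},
  {"dp":[0,0,0.54],"rot":[0,0,0],"jaw":0.2},
  {"dp":[0,0,0.68],"rot":[0,0,0],"jaw":0.2},
  {"dp":[0,0,0.8],"rot":[0,0,0],"jaw":0.2},
  {"dp":[0,0,0.92],"rot":[0,0,0],"jaw":0.2},
  {"dp":[0,0,1],"rot":[0,0,0],"jaw":0.2},
])

```text
time_s: 9.83
ee_pos: [394.3, -294.0, 199.8]
orientation: [3.14, -0.002, 3.06]
contact_force: [-0.8, 0.2, -4.2]
width: 46.9
```

Call:
drive_tool([
  {"dp":[0,0,0.06],"rot":[0,0,0],"jaw":0.2},
  {"dp":[0,0,0.1],"rot":[0,0,0],"jaw":0.2},
  {"dp":[0,0,0.1],"rot":[0,0,0],"jaw":0.2},
  {"dp":[0,0,0.1],"rot":[0,0,0],"jaw":0.2},
  {"dp":[-0.05,0,0.1],"rot":[0,0,0],"jaw":0.2},
  {"dp":[-0.1,0,0.1],"rot":[0,0,0],"jaw":0.2},
  {"dp":[-0.15,0,0.1],"rot":[0,0,0],"jaw":0.2},
  {"dp":[-0.15,0,0.1],"rot":[0,0,0],"jaw":0.2},
])

```text
time_s: 10.5
ee_pos: [411.1, -296.1, 193.0]
orientation: [-3.141, 0.001, 3.06]
contact_force: [-0.6, -0.3, -2.6]
width: 46.8
```

Run:
```python
from h import *
st=ctrl.get_state();print(st['ee_pos'],st['orientation'],st['width'],st['contact_force'],st['time_s'])
ims={}
for n in ('wrist','side','scene'):
    ims[n]=vision.capture(n)[:,:,::-1];cv2.imwrite(f'pics/{n}5.png',ims[n])
K,Rm,p=cam('wrist',st); 
M=vision.calibration('wrist')['T_tool_cam'];d=M[:3,:3]@np.linalg.inv(K)@[318,377,1.];o=M[:3,3]
print('axis tool',o+d*(-27-o[2])/d[2])
w=(R.from_euler('z',.0812).as_matrix()@(st['ee_pos']-[573.5,-268,0]));print('rack frame',w)
f=lambda im,x,y,w,h,s:cv2.resize(im[y:y+h,x:x+w],None,fx=s,fy=s,interpolation=cv2.INTER_CUBIC)
cv2.imwrite('pics/s5c.png',f(ims['side'],330,30,190,150,4))
cv2.imwrite('pics/c5c.png',f(ims['scene'],130,100,190,150,4))
```

```text
[ 411.11239595 -296.1490887   193.00173109] [-3.14088228e+00  1.41931428e-03  3.06025760e+00] 46.79381775497368 [-0.6212488  -0.32206881 -2.64712794] 10.5
axis tool [  2.46155189   0.77664713 -27.        ]
rack frame [-159.56935662  -41.2277282   193.00173109]
```

View pics/s5c.png

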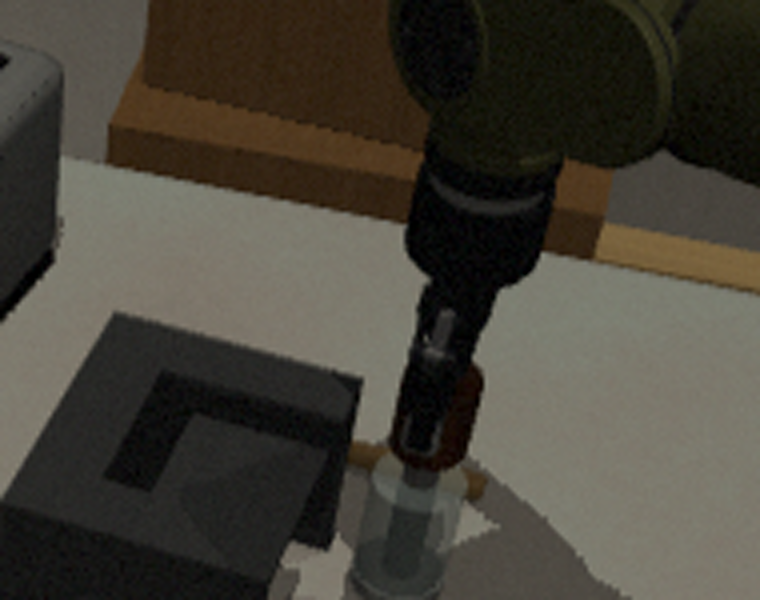

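View pics/c5c.png

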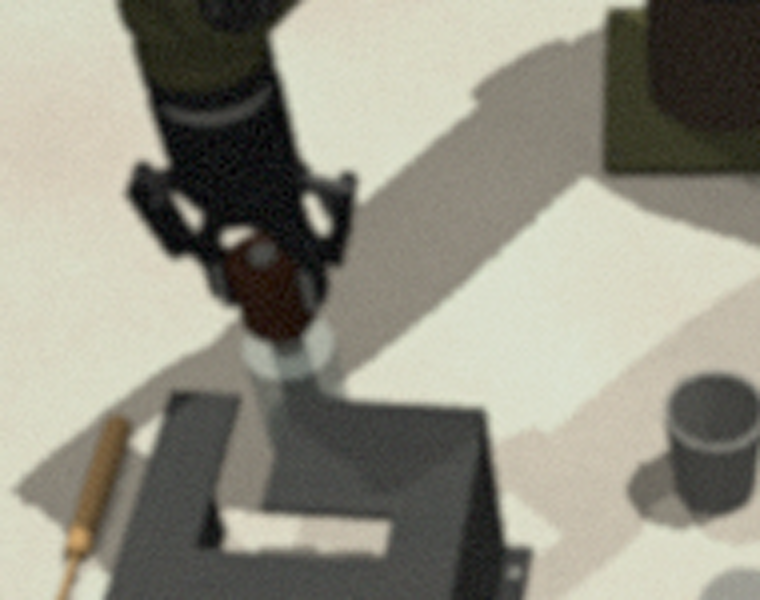

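View pics/wrist5.png

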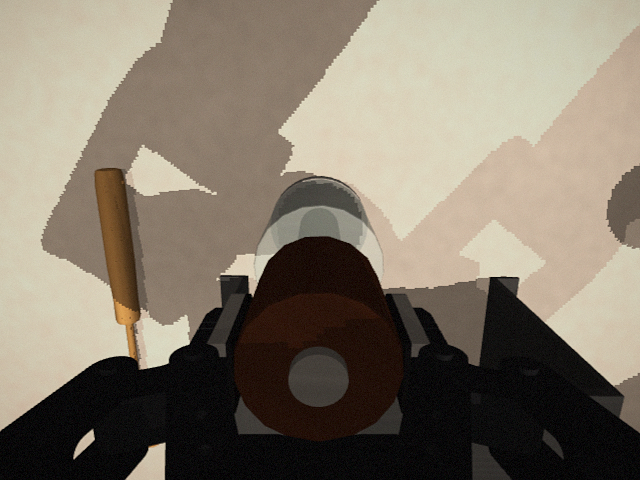

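Run:
```python
from h import *
W=cam('wrist')
for dy in (0,-1.1):
  for p in [(-105,100,150)]:
    r=R.from_euler('z',-.0812).as_matrix()@np.array(p)+[573.5,-268+dy,0]; print(p,proj(W,r).round(1))
```

```text
(-105, 100, 150) [626.  398.3]
(-105, 100, 150) [623.5 398.5]
```

Call:
drive_tool([
  {"dp":[-0.1,0,0],"rot":[0,0,0],"jaw":0.2},
  {"dp":[-0.2,0,0],"rot":[0,0,0],"jaw":0.2},
  {"dp":[-0.3,0,0],"rot":[0,0,0],"jaw":0.2},
  {"dp":[-0.4,0,0],"rot":[0,0,0],"jaw":0.2},
  {"dp":[-0.5,0,0],"rot":[0,0,0],"jaw":0.2},
  {"dp":[-0.6,0,0],"rot":[0,0,0],"jaw":0.2},
  {"dp":[-0.7,0,0],"rot":[0,0,0],"jaw":0.2},
  {"dp":[-0.7,0,0],"rot":[0,0,0],"jaw":0.2},
])

```text
time_s: 11.32
ee_pos: [481.6, -301.7, 192.4]
orientation: [-3.141, 0.001, 3.061]
contact_force: [0.5, 0.7, -2.5]
width: 46.5
```

Run:
```python
from h import *
st=ctrl.get_state();print(st['ee_pos'],st['orientation'],st['width'],st['contact_force'],st['time_s'])
ims={}
for n in ('side','scene'):
    ims[n]=vision.capture(n)[:,:,::-1];cv2.imwrite(f'pics/{n}6.png',ims[n])
w=(R.from_euler('z',.0812).as_matrix()@(st['ee_pos']-[573.5,-268,0]));print('rack frame',w)
f=lambda im,x,y,w,h,s:cv2.resize(im[y:y+h,x:x+w],None,fx=s,fy=s,interpolation=cv2.INTER_CUBIC)
cv2.imwrite('pics/s6c.png',f(ims['side'],330,30,190,150,4))
cv2.imwrite('pics/c6c.png',f(ims['scene'],130,130,190,150,4))
```

```text
[ 481.55685376 -301.68943291  192.37659029] [-3.14148783e+00  9.27997428e-04  3.06068962e+00] 46.4980465070255 [ 0.47607358  0.72750163 -2.47023058] 11.3167
rack frame [-88.90762514 -41.03601127 192.37659029]
```

View pics/s6c.png

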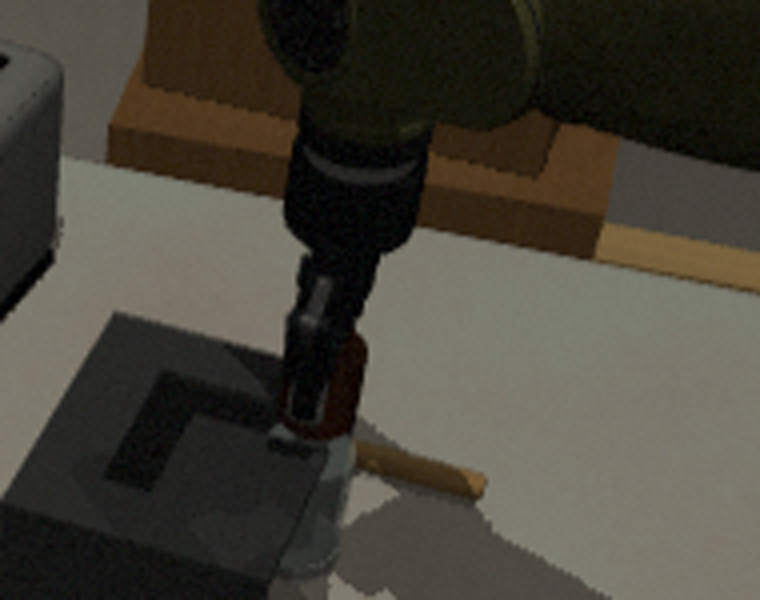

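View pics/c6c.png

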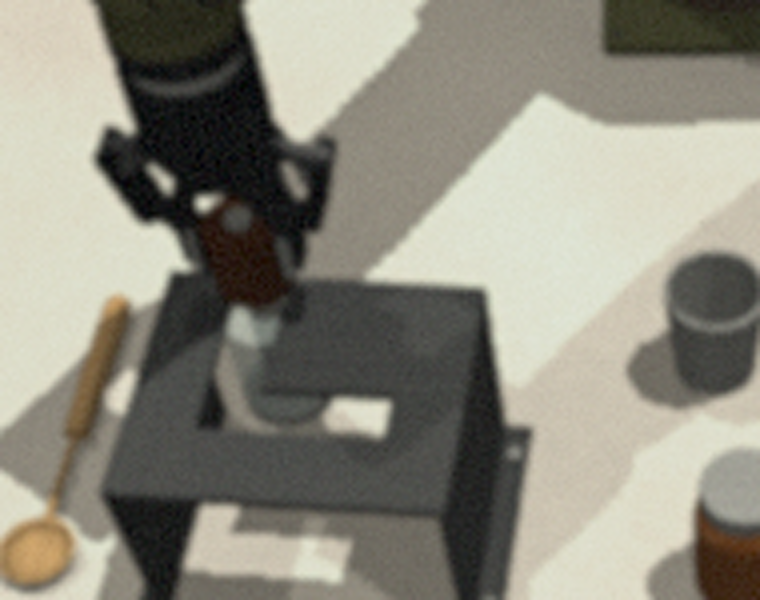

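Call:
drive_tool([
  {"dp":[-0.13,0,0],"rot":[0,0,0],"jaw":0.2},
  {"dp":[-0.26,0,0],"rot":[0,0,0],"jaw":0.2},
  {"dp":[-0.4,0,0],"rot":[0,0,0],"jaw":0.2},
  {"dp":[-0.54,0,0],"rot":[0,0,0],"jaw":0.2},
  {"dp":[-0.67,0,0],"rot":[0,0,0],"jaw":0.2},
  {"dp":[-0.8,0,0],"rot":[0,0,0],"jaw":0.2},
  {"dp":[-0.9,0,0],"rot":[0,0,0],"jaw":0.2},
  {"dp":[-0.9,0,0],"rot":[0,0,0],"jaw":0.2},
])

```text
time_s: 12.08
ee_pos: [570.4, -309.1, 192.3]
orientation: [-3.141, 0.001, 3.06]
contact_force: [-0.4, 1.0, -3.7]
width: 46.7
```

Run:
```python
from h import *
st=ctrl.get_state();print(st['ee_pos'],st['orientation'],st['width'],st['contact_force'],st['time_s'])
ims={}
for n in ('side','scene'):
    ims[n]=vision.capture(n)[:,:,::-1];cv2.imwrite(f'pics/{n}7.png',ims[n])
w=(R.from_euler('z',.0812).as_matrix()@(st['ee_pos']-[573.5,-268.5,0]));print('rack frame',w)
f=lambda im,x,y,w,h,s:cv2.resize(im[y:y+h,x:x+w],None,fx=s,fy=s,interpolation=cv2.INTER_CUBIC)
cv2.imwrite('pics/s7c.png',f(ims['side'],310,60,160,130,5))
cv2.imwrite('pics/c7c.png',f(ims['scene'],130,160,160,120,5))
```

```text
[ 570.3660609  -309.05617756  192.34365016] [-3.14140850e+00  6.14744405e-04  3.06010728e+00] 46.71303694134721 [-0.41685004  1.03426383 -3.70679339] 12.0833
rack frame [ 1.65930877e-01 -4.06767449e+01  1.92343650e+02]
```

View pics/s7c.png

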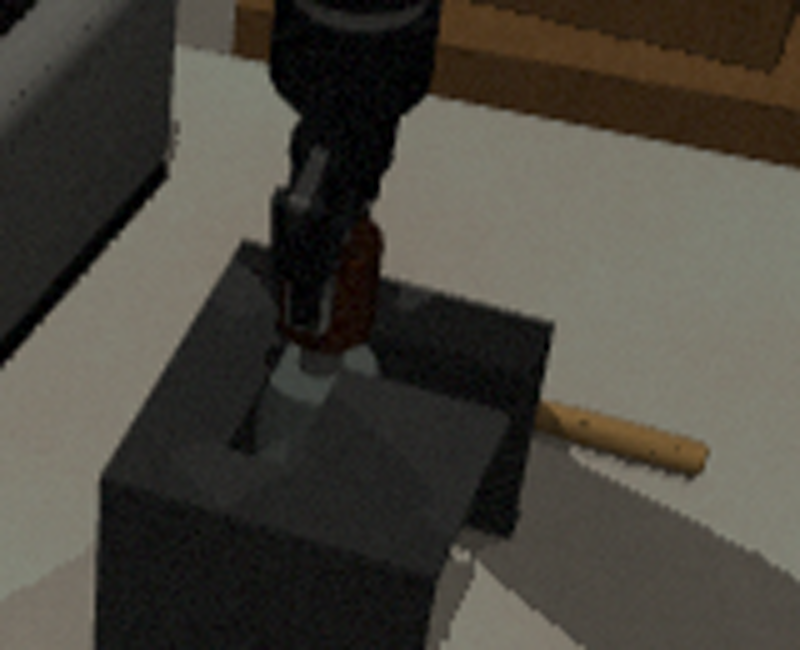

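View pics/c7c.png

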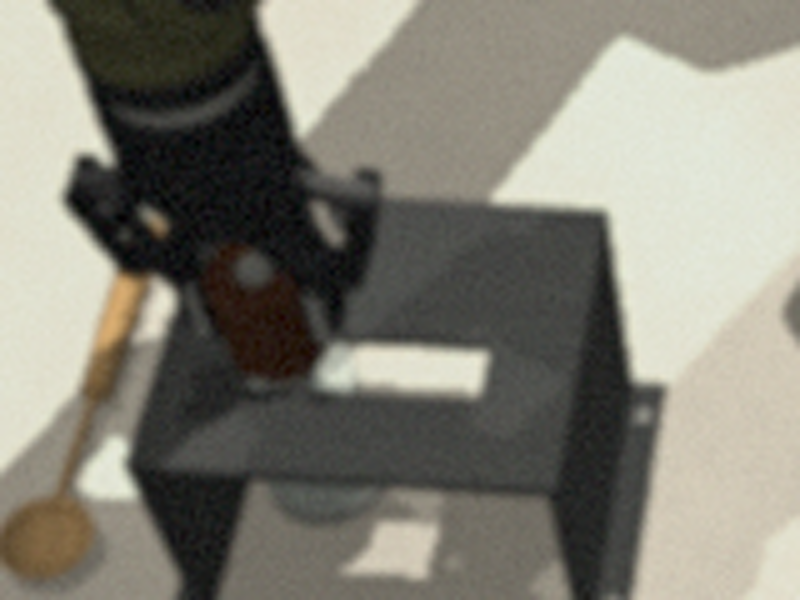

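Call:
drive_tool([
  {"dp":[-0.015,0.1,0],"rot":[0,0,0],"jaw":0.2},
  {"dp":[-0.015,0.2,0],"rot":[0,0,0],"jaw":0.2},
  {"dp":[-0.015,0.32,0],"rot":[0,0,0],"jaw":0.2},
  {"dp":[-0.015,0.44,0],"rot":[0,0,0],"jaw":0.2},
  {"dp":[-0.015,0.56,0],"rot":[0,0,0],"jaw":0.2},
  {"dp":[-0.015,0.68,0],"rot":[0,0,0],"jaw":0.2},
  {"dp":[-0.015,0.8,0],"rot":[0,0,0],"jaw":0.2},
  {"dp":[-0.015,0.8,0],"rot":[0,0,0],"jaw":0.2},
])

```text
time_s: 12.85
ee_pos: [577.6, -226.5, 192.3]
orientation: [3.14, -0.0, 3.062]
contact_force: [-0.1, -0.1, -3.3]
width: 46.7
```

```bash
cat > look.py <<'E'
from h import *
import sys
k=sys.argv[1]
st=ctrl.get_state();print(st['ee_pos'],st['orientation'],st['width'],st['contact_force'],st['time_s'])
ims={}
for n in ('side','scene'):
    ims[n]=vision.capture(n)[:,:,::-1];cv2.imwrite(f'pics/{n}{k}.png',ims[n])
w=(R.from_euler('z',.0812).as_matrix()@(st['ee_pos']-[573.,-268.5,0]));print('rack frame',w)
f=lambda im,x,y,w,h,s:cv2.resize(im[y:y+h,x:x+w],None,fx=s,fy=s,interpolation=cv2.INTER_CUBIC)
cv2.imwrite('pics/b%s.png'%k,np.vstack([f(ims['side'],310,70,140,100,4)[:,:],f(ims['scene'],130,170,140,50,4),f(ims['scene'],130,220,140,0+40,4)])[:720] if 0 else np.hstack([f(ims['side'],310,70,130,150,3),f(ims['scene'],140,150,130,150,3)]))
E
python3 look.py 8
```

```text
[ 577.5848617  -226.52796651  192.32561378] [ 3.14042432e+00 -1.19217644e-04  3.06198235e+00] 46.70103216139235 [-0.1283898  -0.09316442 -3.30901662] 12.85
rack frame [  1.16536986  42.20562125 192.32561378]
```

View pics/b8.png

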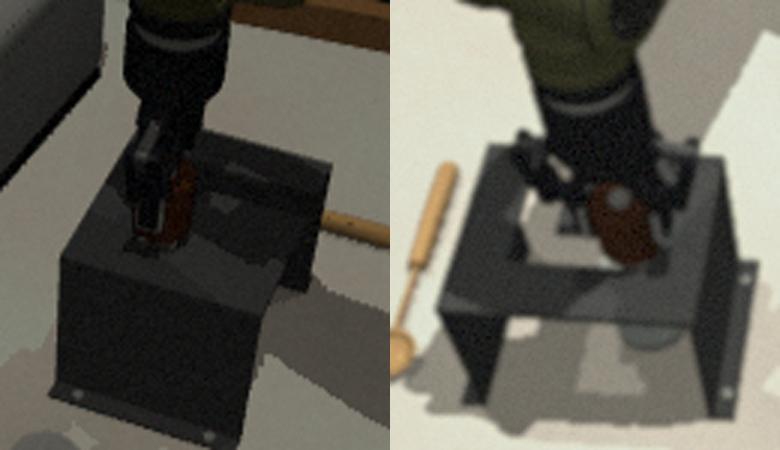

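Call:
drive_tool([
  {"dp":[0,0,0],"rot":[0,0,0],"jaw":0.2},
  {"dp":[0,0,0.02],"rot":[0,0,0],"jaw":0.2},
  {"dp":[0,0,0.04],"rot":[0,0,0],"jaw":0.2},
  {"dp":[0,0,0.06],"rot":[0,0,0],"jaw":0.2},
  {"dp":[0,0,0.08],"rot":[0,0,0],"jaw":0.2},
  {"dp":[0,0,0.09],"rot":[0,0,0],"jaw":0.2},
  {"dp":[0,0,0.09],"rot":[0,0,0],"jaw":0.2},
  {"dp":[0,0,0.09],"rot":[0,0,0],"jaw":0.2},
])

```text
time_s: 13.62
ee_pos: [577.3, -229.4, 183.2]
orientation: [3.141, -0.0, 3.06]
contact_force: [0.6, 0.4, -3.3]
width: 47.1
```

```bash
python3 look.py 9
```

```text
[ 577.30961568 -229.3674693   183.15420468] [ 3.14147582e+00 -2.55699295e-04  3.05955831e+00] 47.07829659423629 [ 0.64573748  0.38192498 -3.30437549] 13.6167
rack frame [  1.12134509  39.35314894 183.15420468]
```

View pics/b9.png

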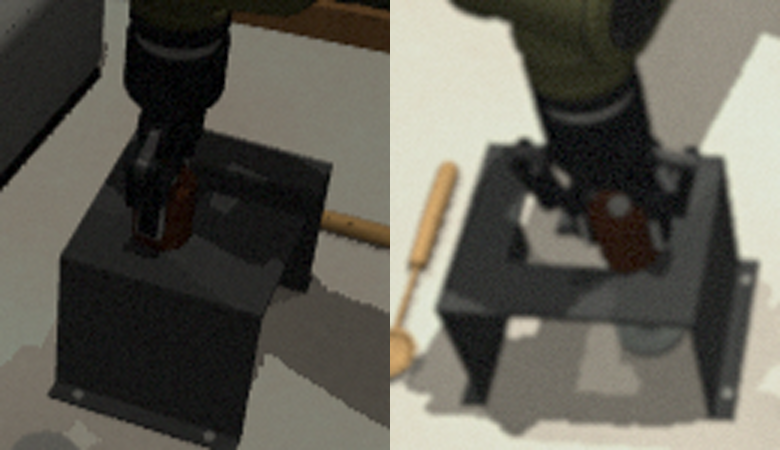

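Call:
drive_tool([
  {"dp":[0,0,0.005],"rot":[0,0,0],"jaw":0.2},
  {"dp":[0,0,0.01],"rot":[0,0,0],"jaw":0.2},
  {"dp":[0,0,0.015],"rot":[0,0,0],"jaw":0.2},
  {"dp":[0,0,0.02],"rot":[0,0,0],"jaw":0.2},
  {"dp":[0,0,0.02],"rot":[0,0,0],"jaw":0.2},
  {"dp":[0,0,0.02],"rot":[0,0,0],"jaw":0.2},
  {"dp":[0,0,0.02],"rot":[0,0,0],"jaw":0.2},
  {"dp":[0,0,0.02],"rot":[0,0,0],"jaw":0.2},
])

```text
time_s: 14.38
ee_pos: [577.6, -229.4, 182.1]
orientation: [-3.141, 0.001, 3.06]
contact_force: [-2.2, 1.3, 2.3]
width: 46.8
```

Call:
drive_tool([
  {"dp":[0,0,0.015],"rot":[0,0,0],"jaw":0.5},
  {"dp":[0,0,0.015],"rot":[0,0,0],"jaw":0.56},
  {"dp":[0,0,0.015],"rot":[0,0,0],"jaw":0.62},
  {"dp":[0,0,0.015],"rot":[0,0,0],"jaw":0.68},
  {"dp":[0,0,0.015],"rot":[0,0,0],"jaw":0.75},
  {"dp":[0,0,0.015],"rot":[0,0,0],"jaw":0.85},
  {"dp":[0,0,0.015],"rot":[0,0,0],"jaw":0.95},
  {"dp":[0,0,0.015],"rot":[0,0,0],"jaw":1},
])

```text
time_s: 15.05
ee_pos: [577.4, -229.3, 179.6]
orientation: [3.141, -0.0, 3.06]
contact_force: [-0.3, 0.7, -0.1]
width: 85.4
```

```bash
python3 look.py 10
python3 - <<'E'
from h import *
cv2.imwrite('pics/w10.png',vision.capture('wrist')[:,:,::-1])
E
```

```text
[ 577.35361105 -229.29719812  179.55837869] [ 3.14148603e+00 -2.08833796e-04  3.05964008e+00] 85.37436005554339 [-0.31814383  0.70604413 -0.05468701] 15.05
rack frame [  1.15949575  39.42675709 179.55837869]
```

View pics/b10.png

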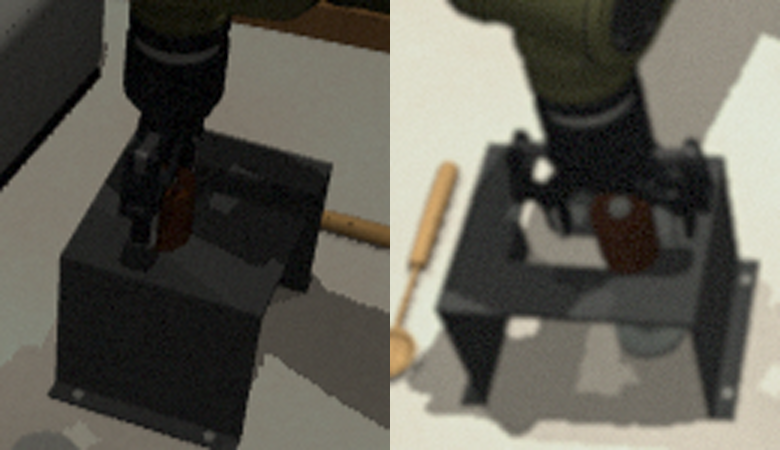

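View pics/w10.png

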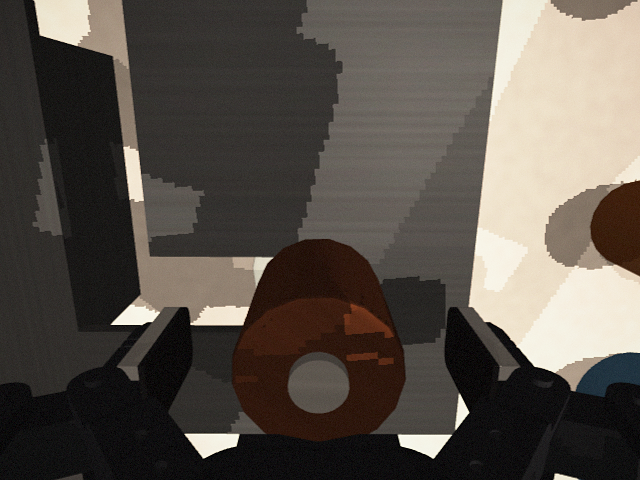

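Call:
drive_tool([
  {"dp":[0,0,-0.1],"rot":[0,0,0],"jaw":1},
  {"dp":[0,0,-0.25],"rot":[0,0,0],"jaw":1},
  {"dp":[0,0,-0.4],"rot":[0,0,0],"jaw":1},
  {"dp":[0,0,-0.55],"rot":[0,0,0],"jaw":1},
  {"dp":[0,0,-0.7],"rot":[0,0,0],"jaw":1},
  {"dp":[0,0,-0.85],"rot":[0,0,0],"jaw":1},
  {"dp":[0,0,-1],"rot":[0,0,0],"jaw":1},
  {"dp":[0,0,-1],"rot":[0,0,0],"jaw":1},
])

```text
time_s: 15.87
ee_pos: [578.9, -230.0, 284.9]
orientation: [-3.139, 0.007, 3.06]
contact_force: [0.1, 0.6, 2.1]
width: 85.2
```

```bash
python3 look.py 11
python3 - <<'E'
from h import *
W=(cam('wrist',{'ee_pos':np.array([485.1,302.38,328.3]),'orientation':np.array([3.14125,-.0003,3.0619])}))
for uv in [(180,163),(243,149),(212,156)]: print(plane(W,uv,92))
S=cam('side')
for uv in [(366,343)]: print(plane(S,uv,88))
f=lambda im,x,y,w,h,s:cv2.resize(im[y:y+h,x:x+w],None,fx=s,fy=s,interpolation=cv2.INTER_CUBIC)
cv2.imwrite('pics/t1.png',f(cv2.imread('pics/w1.png'),80,130,260,110,3))
s=cv2.imread('pics/side4.png');cv2.imwrite('pics/t2.png',f(s,290,270,90,110,5))
E
```

```text
[ 578.87473494 -230.04777565  284.93528798] [-3.13890629  0.00661259  3.05967275] 85.1563096913026 [0.13267025 0.63631873 2.0775148 ] 15.8667
rack frame [  2.73648762  38.80203221 284.93528798]
[446.64198359 190.56735164  92.        ]
[439.39941671 244.49291752  92.        ]
[443.03754516 218.06428016  92.        ]
[438.5757388 248.7332448  88.       ]
```

View pics/b11.png

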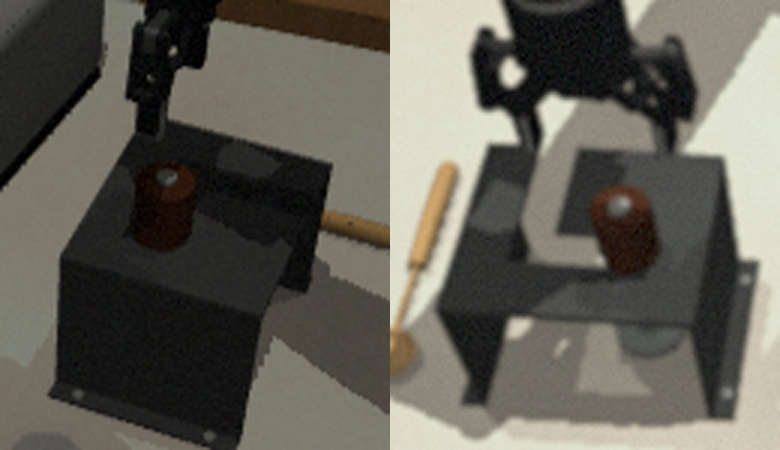

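View pics/t1.png

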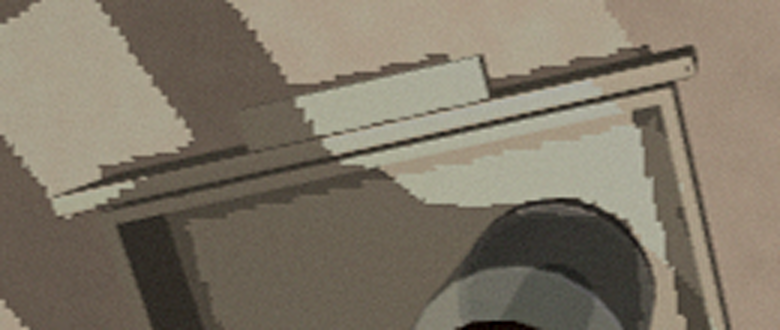

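View pics/t2.png

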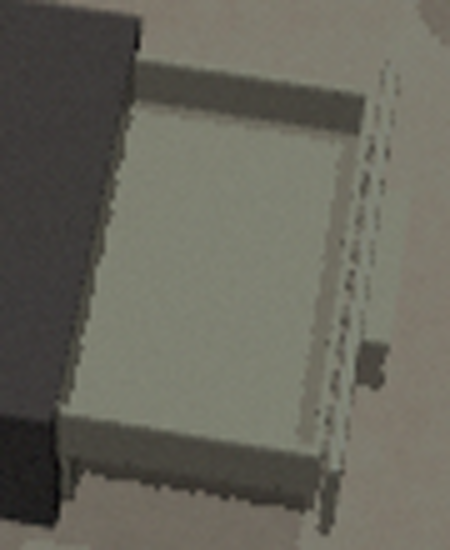

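Call:
drive_tool([
  {"dp":[0.05,0.1,0],"rot":[0,0,0],"jaw":1},
  {"dp":[0.12,0.22,0],"rot":[0,0,0],"jaw":0.8},
  {"dp":[0.19,0.35,0],"rot":[0,0,0],"jaw":0.5},
  {"dp":[0.26,0.48,0],"rot":[0,0,0],"jaw":0.2},
  {"dp":[0.33,0.61,0],"rot":[0,0,0],"jaw":0},
  {"dp":[0.4,0.74,0],"rot":[0,0,0],"jaw":0},
  {"dp":[0.48,0.87,0],"rot":[0,0,0],"jaw":0},
  {"dp":[0.55,1,0],"rot":[0,0,0],"jaw":0},
], grip_force=30)

```text
time_s: 16.63
ee_pos: [529.9, -123.5, 279.9]
orientation: [3.142, 0.0, 3.06]
contact_force: [0.3, -0.2, 0.2]
width: 0.4
```

Call:
drive_tool([
  {"dp":[0.07,0.13,0],"rot":[0,0,0],"jaw":0},
  {"dp":[0.14,0.26,0],"rot":[0,0,0],"jaw":0},
  {"dp":[0.21,0.39,0],"rot":[0,0,0],"jaw":0},
  {"dp":[0.28,0.52,0],"rot":[0,0,0],"jaw":0},
  {"dp":[0.35,0.64,0],"rot":[0,0,0],"jaw":0},
  {"dp":[0.42,0.76,0],"rot":[0,0,0],"jaw":0},
  {"dp":[0.49,0.88,0],"rot":[0,0,0],"jaw":0},
  {"dp":[0.55,1,0],"rot":[0,0,0],"jaw":0},
])

```text
time_s: 17.3
ee_pos: [483.4, -19.8, 279.8]
orientation: [-3.142, 0.0, 3.06]
contact_force: [-0.3, -0.6, 0.4]
width: -0.3
```

Call:
drive_tool([
  {"dp":[0.07,0.13,0],"rot":[0,0,0],"jaw":0},
  {"dp":[0.14,0.26,0],"rot":[0,0,0],"jaw":0},
  {"dp":[0.21,0.39,0],"rot":[0,0,0],"jaw":0},
  {"dp":[0.28,0.52,0],"rot":[0,0,0],"jaw":0},
  {"dp":[0.35,0.64,0],"rot":[0,0,0],"jaw":0},
  {"dp":[0.42,0.76,0],"rot":[0,0,0],"jaw":0},
  {"dp":[0.49,0.88,0],"rot":[0,0,0],"jaw":0},
  {"dp":[0.55,1,0],"rot":[0,0,0],"jaw":0},
])

```text
time_s: 17.97
ee_pos: [436.8, 84.3, 279.8]
orientation: [3.142, 0.0, 3.06]
contact_force: [0.8, -0.0, 0.4]
width: 0.1
```

Call:
drive_tool([
  {"dp":[0.07,0.13,0],"rot":[0,0,0],"jaw":0},
  {"dp":[0.14,0.26,0],"rot":[0,0,0],"jaw":0},
  {"dp":[0.21,0.39,0],"rot":[0,0,0],"jaw":0},
  {"dp":[0.28,0.52,0],"rot":[0,0,0],"jaw":0},
  {"dp":[0.35,0.64,0],"rot":[0,0,0],"jaw":0},
  {"dp":[0.42,0.76,0],"rot":[0,0,0],"jaw":0},
  {"dp":[0.49,0.88,0],"rot":[0,0,0],"jaw":0},
  {"dp":[0.55,1,0],"rot":[0,0,0],"jaw":0},
])

```text
time_s: 18.63
ee_pos: [390.0, 188.3, 279.8]
orientation: [3.142, 0.0, 3.06]
contact_force: [1.0, -0.0, -0.4]
width: 0.1
```

Call:
drive_tool([
  {"dp":[0,0.07,0],"rot":[0,0,-0.1],"jaw":0},
  {"dp":[0,0.13,0],"rot":[0,0,-0.25],"jaw":0},
  {"dp":[0,0.13,0.1],"rot":[0,0,-0.41],"jaw":0},
  {"dp":[0,0.13,0.25],"rot":[0,0,-0.41],"jaw":0},
  {"dp":[0,0.13,0.4],"rot":[0,0,-0.41],"jaw":0},
  {"dp":[0,0.13,0.55],"rot":[0,0,-0.41],"jaw":0},
  {"dp":[0,0.13,0.7],"rot":[0,0,-0.41],"jaw":0},
  {"dp":[0,0.13,0.7],"rot":[0,0,-0.41],"jaw":0},
])

```text
time_s: 19.3
ee_pos: [389.7, 200.0, 206.3]
orientation: [-3.14, -0.006, -3.009]
contact_force: [-0.1, 0.3, -1.0]
width: -0.0
```

Run:
```python
from h import *
st=ctrl.get_state();print(st['ee_pos'],st['orientation'],st['width'],st['contact_force'],st['time_s'])
im=vision.capture('wrist')[:,:,::-1];cv2.imwrite('pics/w12.png',im)
print(proj(cam('wrist',st),[444,208,92]))
```

```text
[389.70863094 200.01149845 206.34951639] [-3.14028101 -0.00592044 -3.00873772] -0.011312475088443482 [-0.14130157  0.31526574 -0.97803724] 19.3
[318.7325192  323.77722636]
```

View pics/w12.png

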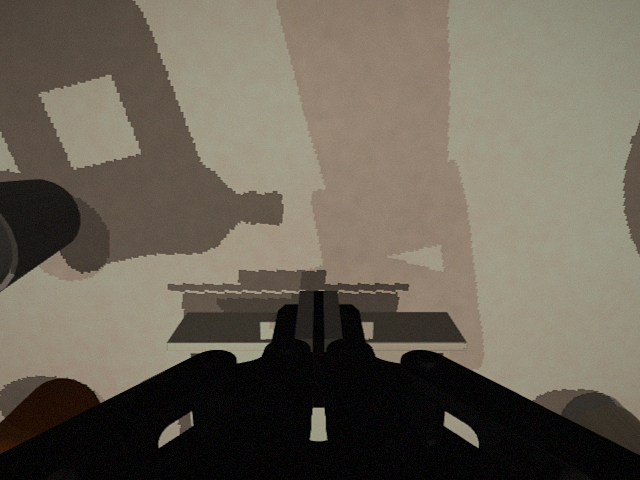

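Call:
drive_tool([
  {"dp":[0,0,0.12],"rot":[0,0,0],"jaw":0},
  {"dp":[0,0,0.25],"rot":[0,0,0],"jaw":0},
  {"dp":[0,0,0.4],"rot":[0,0,0],"jaw":0},
  {"dp":[0,0,0.55],"rot":[0,0,0],"jaw":0},
  {"dp":[0,0,0.7],"rot":[0,0,0],"jaw":0},
  {"dp":[0,0,0.85],"rot":[0,0,0],"jaw":0},
  {"dp":[0,0,1],"rot":[0,0,0],"jaw":0},
  {"dp":[0,0,1],"rot":[0,0,0],"jaw":0},
])

```text
time_s: 20.02
ee_pos: [390.3, 199.8, 107.3]
orientation: [-3.141, -0.004, -3.009]
contact_force: [0.2, 0.4, -0.5]
width: 0.3
```

Call:
drive_tool([
  {"dp":[0,0,0.1],"rot":[0,0,0],"jaw":0},
  {"dp":[0,0,0.2],"rot":[0,0,0],"jaw":0},
  {"dp":[0,0,0.2],"rot":[0,0,0],"jaw":0},
  {"dp":[-0.05,0,0.2],"rot":[0,0,0],"jaw":0},
  {"dp":[-0.1,0,0.2],"rot":[0,0,0],"jaw":0},
  {"dp":[-0.15,0,0.2],"rot":[0,0,0],"jaw":0},
  {"dp":[-0.2,0,0.2],"rot":[0,0,0],"jaw":0},
  {"dp":[-0.2,0,0.2],"rot":[0,0,0],"jaw":0},
])

```text
time_s: 20.68
ee_pos: [413.3, 203.2, 90.6]
orientation: [3.141, 0.002, -3.009]
contact_force: [0.3, 0.5, -0.8]
width: 0.4
```

```bash
cat > tray.py <<'E'
from h import *
import sys
k=sys.argv[1]
st=ctrl.get_state();print(st['ee_pos'],st['orientation'],st['width'],st['contact_force'],st['time_s'])
ims={}
for n in ('side','scene'):
    ims[n]=vision.capture(n)[:,:,::-1];cv2.imwrite(f'pics/{n}{k}.png',ims[n])
w=(R.from_euler('z',-.135).as_matrix()@(st['ee_pos']-[564.65,222.5,0]));print('unit frame',w)
f=lambda im,x,y,w,h,s:cv2.resize(im[y:y+h,x:x+w],None,fx=s,fy=s,interpolation=cv2.INTER_CUBIC)
cv2.imwrite('pics/b%s.png'%k,np.hstack([f(ims['side'],250,220,130,170,3),f(ims['scene'],340,160,130,170,3)]))
E
python3 tray.py 13
```

```text
[413.27417125 203.21491742  90.60975117] [ 3.14130261e+00  1.68721089e-03 -3.00924215e+00] 0.4140255710529419 [ 0.34918659  0.50646659 -0.84071959] 20.6833
unit frame [-152.59409548    1.26410587   90.60975117]
```

View pics/b13.png

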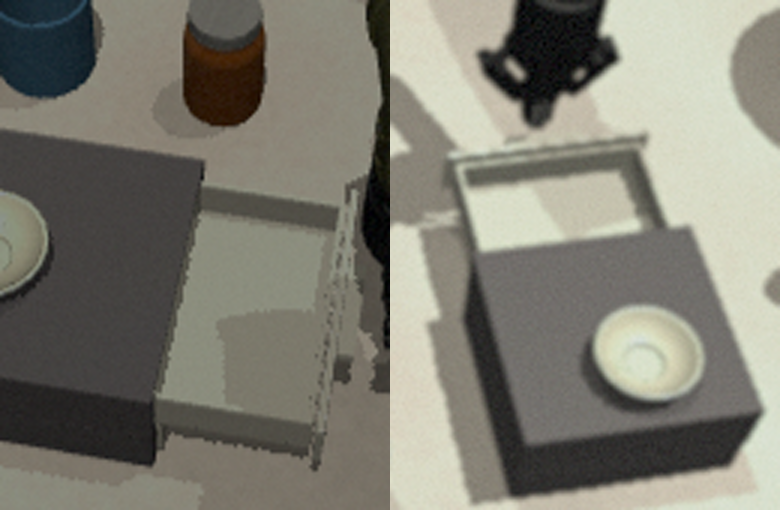

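Call:
drive_tool([
  {"dp":[-0.06,0,0.04],"rot":[0,0,0],"jaw":0},
  {"dp":[-0.14,0,0.04],"rot":[0,0,0],"jaw":0},
  {"dp":[-0.24,0,0.04],"rot":[0,0,0],"jaw":0},
  {"dp":[-0.35,0,0.04],"rot":[0,0,0],"jaw":0},
  {"dp":[-0.46,0,0.04],"rot":[0,0,0],"jaw":0},
  {"dp":[-0.58,0,0.04],"rot":[0,0,0],"jaw":0},
  {"dp":[-0.7,0,0.04],"rot":[0,0,0],"jaw":0},
  {"dp":[-0.8,0,0.04],"rot":[0,0,0],"jaw":0},
])

```text
time_s: 21.45
ee_pos: [492.2, 213.7, 85.4]
orientation: [-3.142, -0.001, -3.009]
contact_force: [-2.3, -0.3, 0.0]
width: -0.2
```

```bash
python3 tray.py 14
```

```text
[492.20470334 213.6515188   85.36453082] [-3.14154673e+00 -9.77491871e-04 -3.00904234e+00] -0.21073004430447695 [-2.30182876 -0.31928085  0.02027729] 21.45
unit frame [-72.97706073   0.9824632   85.36453082]
```

View pics/b14.png

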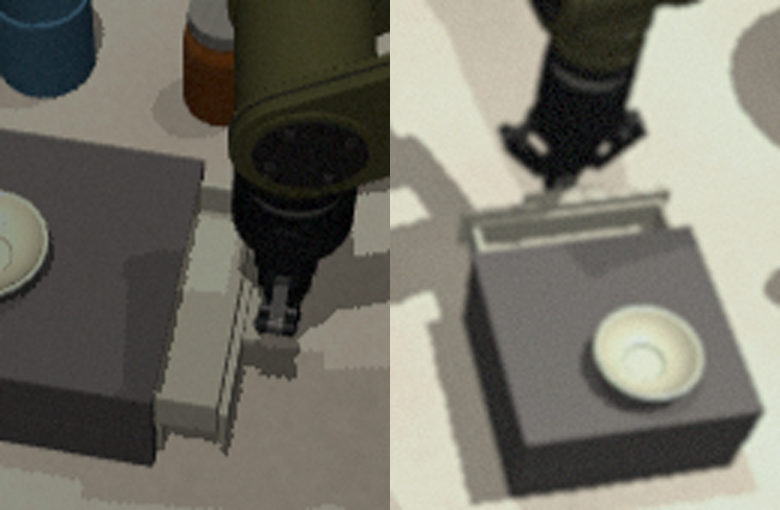

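Call:
drive_tool([
  {"dp":[-0.06,0,0],"rot":[0,0,0],"jaw":0},
  {"dp":[-0.12,0,0],"rot":[0,0,0],"jaw":0},
  {"dp":[-0.18,0,0],"rot":[0,0,0],"jaw":0},
  {"dp":[-0.24,0,0],"rot":[0,0,0],"jaw":0},
  {"dp":[-0.3,0,0],"rot":[0,0,0],"jaw":0},
  {"dp":[-0.34,0,0],"rot":[0,0,0],"jaw":0},
  {"dp":[-0.37,0,0],"rot":[0,0,0],"jaw":0},
  {"dp":[-0.4,0,0],"rot":[0,0,0],"jaw":0},
])

```text
time_s: 22.22
ee_pos: [531.0, 218.9, 85.8]
orientation: [3.142, -0.0, -3.009]
contact_force: [-1.4, -0.5, -0.7]
width: 0.2
```

```bash
python3 tray.py 15
```

```text
[531.00987847 218.89171587  85.82776925] [ 3.14157971e+00 -4.75807559e-05 -3.00883683e+00] 0.18180809042384413 [-1.36625219 -0.49507099 -0.73823961] 22.2167
unit frame [-33.81968129   0.95218087  85.82776925]
```

View pics/b15.png

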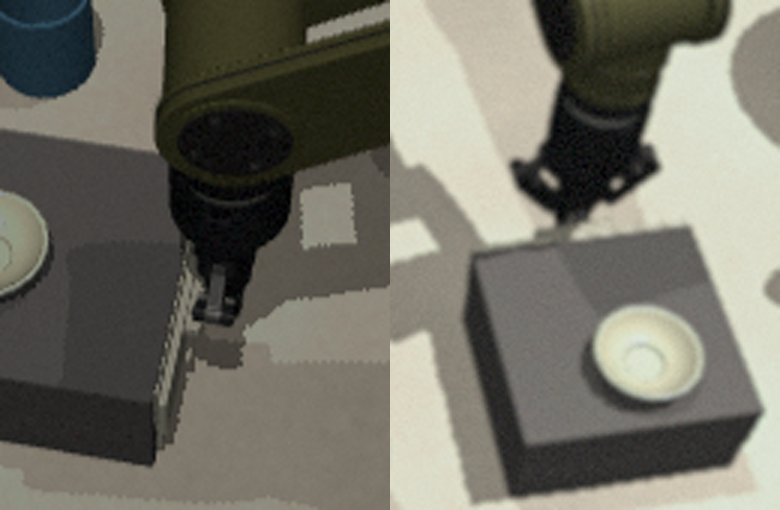

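Nearly home; pushing slowly until the force rises.

Call:
drive_tool([
  {"dp":[-0.01,0,0],"rot":[0,0,0],"jaw":0},
  {"dp":[-0.02,0,0],"rot":[0,0,0],"jaw":0},
  {"dp":[-0.03,0,0],"rot":[0,0,0],"jaw":0},
  {"dp":[-0.04,0,0],"rot":[0,0,0],"jaw":0},
  {"dp":[-0.05,0,0],"rot":[0,0,0],"jaw":0},
  {"dp":[-0.05,0,0],"rot":[0,0,0],"jaw":0},
  {"dp":[-0.05,0,0],"rot":[0,0,0],"jaw":0},
  {"dp":[-0.05,0,0],"rot":[0,0,0],"jaw":0},
])

```text
time_s: 22.98
ee_pos: [534.6, 219.4, 85.9]
orientation: [-3.141, -0.003, -3.009]
contact_force: [-5.3, -1.3, 4.1]
width: -0.0
```

Call:
drive_tool([
  {"dp":[-0.01,0,0],"rot":[0,0,0],"jaw":0},
  {"dp":[-0.02,0,0],"rot":[0,0,0],"jaw":0},
  {"dp":[-0.03,0,0],"rot":[0,0,0],"jaw":0},
  {"dp":[-0.03,0,0],"rot":[0,0,0],"jaw":0},
  {"dp":[-0.03,0,0],"rot":[0,0,0],"jaw":0},
  {"dp":[-0.03,0,0],"rot":[0,0,0],"jaw":0},
  {"dp":[-0.03,0,0],"rot":[0,0,0],"jaw":0},
  {"dp":[-0.03,0,0],"rot":[0,0,0],"jaw":0},
])

```text
time_s: 23.65
ee_pos: [534.8, 219.4, 85.8]
orientation: [-3.141, -0.011, -3.009]
contact_force: [-17.6, -3.7, 12.6]
width: -0.1
```

Call:
drive_tool([
  {"dp":[0.05,0,0],"rot":[0,0,0],"jaw":0},
  {"dp":[0.15,0,0],"rot":[0,0,0],"jaw":0},
  {"dp":[0.3,0,0],"rot":[0,0,0],"jaw":0},
  {"dp":[0.5,0,0],"rot":[0,0,0],"jaw":0},
  {"dp":[0.7,0,0],"rot":[0,0,0],"jaw":0},
  {"dp":[0.85,0,-0.2],"rot":[0,0,0],"jaw":0},
  {"dp":[1,0,-0.4],"rot":[0,0,0],"jaw":0},
  {"dp":[1,0,-0.6],"rot":[0,0,0],"jaw":0},
])

```text
time_s: 24.32
ee_pos: [436.6, 206.2, 145.3]
orientation: [-3.141, -0.002, -3.008]
contact_force: [0.5, 0.9, -0.3]
width: 0.2
```

Call:
drive_tool([
  {"dp":[0,0,-0.2],"rot":[0,0,0],"jaw":0},
  {"dp":[0,0,-0.4],"rot":[0,0,0],"jaw":0},
  {"dp":[0,0,-0.6],"rot":[0,0,0],"jaw":0},
  {"dp":[0,0,-0.8],"rot":[0,0,0],"jaw":0},
  {"dp":[0,0,-1],"rot":[0,0,0],"jaw":0},
  {"dp":[0,0,-1],"rot":[0,0,0],"jaw":0},
  {"dp":[0,0,-1],"rot":[0,0,0],"jaw":0},
  {"dp":[0,0,-1],"rot":[0,0,0],"jaw":0},
])

```text
time_s: 24.98
ee_pos: [439.0, 206.5, 244.7]
orientation: [-3.141, -0.001, -3.009]
contact_force: [-0.8, 0.3, -0.3]
width: 0.3
```

```bash
python3 tray.py 16
```

```text
[438.9729165  206.46566348 244.67678012] [-3.14135073e+00 -8.87033621e-04 -3.00883814e+00] 0.27420517253184007 [-0.79593765  0.33085735 -0.29067125] 24.9833
unit frame [-126.69165568    1.02647235  244.67678012]
```

View pics/b16.png

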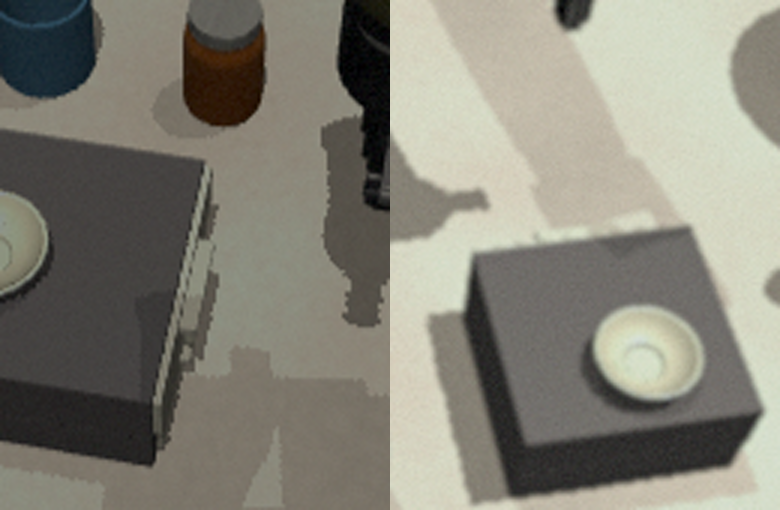

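View pics/side16.png

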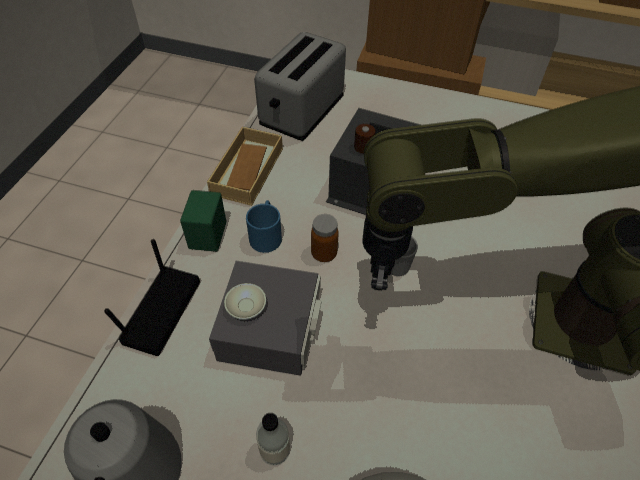

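View pics/scene16.png

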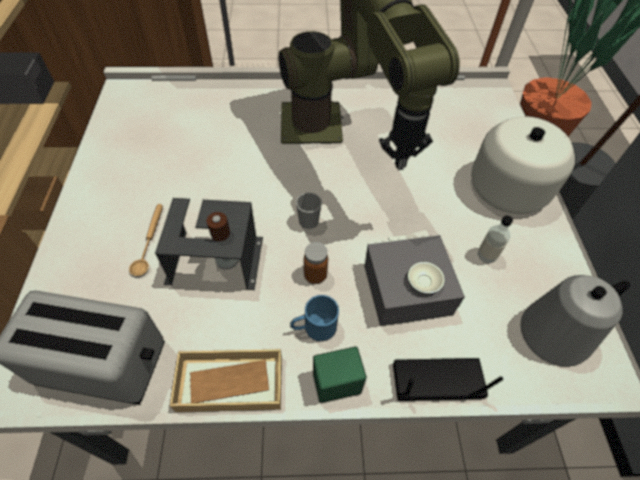

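Run:
```python
from h import *
f=lambda im,x,y,w,h,s:cv2.resize(im[y:y+h,x:x+w],None,fx=s,fy=s,interpolation=cv2.INTER_CUBIC)
a=cv2.imread('pics/scene16.png');b=cv2.imread('pics/scene0.png')
cv2.imwrite('pics/f.png',f(a,150,190,120,110,5))
print(proj(cam('scene'),np.r_[R.from_euler('z',-.081).as_matrix()@[0,40,209]+[573.,-268.5,0]]))
c=cv2.imread('pics/side11.png');print(proj(cam('side'),R.from_euler('z',-.081).as_matrix()@[0,40,209]+[573.,-268.5,0]))
s=(310+168/3, 70+177/3);u=(140+ (620-390)/3,150+205/3);print(s,u,tri(cam('side'),s,cam('scene'),u))
print(ctrl.get_state()['contact_force'])
```

```text
[216.24870749 217.99897466]
[365.26522687 128.4407883 ]
(366.0, 129.0) (216.66666666666669, 218.33333333333331) [ 574.85486937 -228.6363259   206.98298484]
[ 0.31984581 -0.53014246  0.13344115]
```

View pics/f.png

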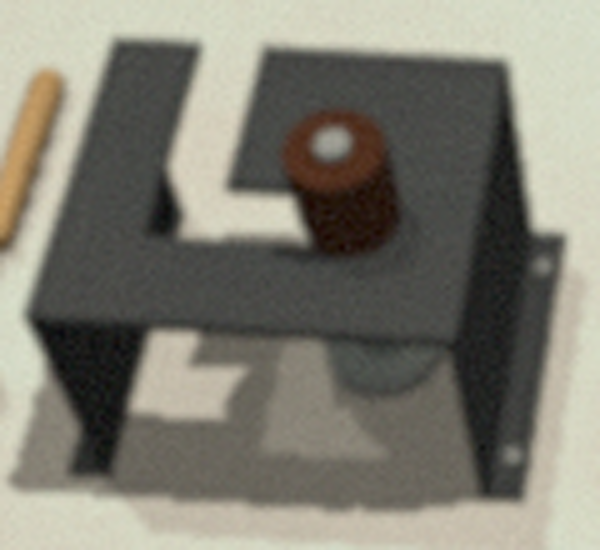

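The grinder hangs upright at the slot's closed end, within about 2 mm of its place, and the tray is home.

```bash
python3 -c "
from rig import ctrl
print(ctrl.hand_in())"
```

```text
the job is handed in; nothing more can be done
None
```

The grinder now hangs by its neck at the closed end of the bridge slot, and the empty tray is pushed fully home. I handed the job in at about 25 s of the 67 s allowed.

**Grinder:** I gripped it by the wooden top, lifted it out of the tray and took it in through the slot mouth, then sideways to the closed end. I lowered it until I felt the plate and let go. In the last pictures it stands upright. Its button measured at (575, -229, 207) mm, within about 2 mm of where it should be.

**Tray:** I pushed it by the lip with closed fingers. At the end it stopped moving while the force rose to about 18 N, so it is at its stop. The pictures show its front panel against the unit.

**Other things:** The cup, jar, mug, dish, spoon and bottle look unmoved, judged by eye from the pictures. The arm was clear of everything at hand-in.

**Disagreements:** The two fixed cameras put the bridge and the drawer unit 3 to 5 mm apart in x. I used values in between; for the bridge, the wrist camera confirmed these to about 1 mm. No check failed.

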